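# Silence the tank and open its filler cap of unknown hand

## Task

The ultrasonic tank is beeping: first push its round red button fully down to stop it. Then take off the blue quarter-turn filler cap so that I can pour in cleaner; some of these necks loosen anticlockwise and some clockwise and you cannot tell by looking, so try one way and, if it stops after a few degrees, the other. Finish still holding the cap in the gripper, level and still, about 10 cm straight above its neck, and leave the porcelain, glass, dish and bottle around the tank where they stand.

Things in the scene. Friction and masses are not known exactly. Their poses are not given: they have to be found in the camera images.
- tank: grey steel ultrasonic tank, fixed, 170 (its x) x 300 (its y) mm; origin at the centre of its underside, z up. Deck 100 mm high; over its +y end (the last 100 mm) a grey control box rises to 145 mm. The filler neck, a dark steel tube 62 mm across, stands on the deck at x 0, y -60 mm, its rim at 135 mm.
- neck (a point): centre of the filler neck's rim, on the cap's vertical turning axis, 135 mm above the counter. The loosening way, hidden under the cap, is drawn at each start: anticlockwise or clockwise from above, equally likely. That way the cap turns 52 to 66 degrees to a firm stop, where it lifts straight out; the other way it meets a firm stop after 4 to 16 degrees.
- cap: blue round filler cap sitting upright on the neck, 80 to 170 g. Origin on its axis at the underside of its flange (58 mm across, 5 mm thick), which rests on the neck's rim; z up. Round ribbed grip above it, see point cap_grip. Below, a steel stem 16 mm across with a crossbar 38 mm long reaches 20.5 mm into the neck. While locked it lifts only about 1.5 mm.
- cap_grip (a point): centre of the cap's round grip, 19 mm above cap: 42 mm across, from 5 to 33 mm above the flange's underside; a white dot on top tells nothing of the hand. Between the stops the cap turns almost without effort and stays where it is left. Fingers gripping with 20 to 40 N that turn on against a stop feel 0.3 to 0.6 N m, then slip around the round grip.
- button (a joint): round red push button, 30 mm across, on top of the tank's control box: travel in m, 0 up, 0.006 fully down; springs back; fully down takes about 5 N. Counts as pushed above 0.004.
- button_top (a point): centre of the red button's upper face, pressed vertically down, 163 mm above the counter, at x -35, y +100 mm of the tank
- sauce_boat: a stained white porcelain sauce boat, 90 mm across its bowl, 60 mm high, spout towards its +x, loop handle towards -x; loose, to be left alone
- porcelain_knob: a loose blue glazed porcelain drawer knob, 38 mm across, 36 mm high; not part of the tank; loose, to be left alone
- eye_bath: a green glass eye bath (small stemmed cup), 42 mm across, 52 mm high; loose, to be left alone
- cleaner_bottle: an amber bottle of cleaning concentrate, 60 mm across, 150 mm high; loose, to be left alone
- dish: a small open steel dish, 90 mm across, 30 mm high; loose, to be left alone
There are look-alikes about, which are no part of the job. There is more than one size of the cap; the job needs the largest.

How it is judged (in metres and radians):
On the way, in this order (a step that is already met when the one before it is completed fails the run):
1. the red button has been pushed down (value of joint button above 0.004 m), for 0.04 s.
2. the cap has been lifted out of the neck in the fingers (z of cap in the frame of neck above 0.03 m and contact force between the fingers and cap above 1 N), for 0.2 s.
At the end, for the whole second after the job is handed in: the gripper holds the cap: its flange's underside is 60 to 140 mm above the neck's rim, within 40 mm of the neck's axis, tilted less than 0.3 rad, slower than 30 mm/s, touching nothing of the tank (z of cap in the frame of neck between 0.06 and 0.14 m and horizontal distance between cap and neck below 0.04 m and angle between cap's own z axis and vertical below 0.3 rad and contact force between the fingers and cap above 1 N and linear speed of cap below 0.03 m/s and contact force between cap and tank below 0.2 N); the arm keeps its last pose, push and grip.
It fails at once if the sauce boat, knob, eye bath, bottle or dish moved more than 30 mm (distance of any of sauce_boat, porcelain_knob, eye_bath, cleaner_bottle, dish from where it was at the start of the episode above 0.03 m).
It also fails if it takes over 51 s, if anything falls off the work surface, if the arm or the gripper's body presses on something with over 40 N, if the wrist force passes 120 N, or if a joint passes its speed limit or range.

## Robot

A 6-joint arm with a two-finger parallel gripper is mounted at the origin on the work surface. World frame = base frame: x ahead of the robot, y to its left, z up, the work surface at z = 0. Lengths are in mm, angles in rad, forces in N, time in s.
With the tool pointing down it reaches from about 325 to 900 mm from the base axis. Payload 3.5 kg.
Tool frame: the origin (TCP) lies at the centre of the arm's flange, where the gripper is bolted on; the fingertips stand 173 mm ahead of it and the grasp point (between the pads) lies 155 mm ahead of it; z points along the fingers, y is the line along which they close (so a half turn about z gives the same grasp; the last joint's range is limited). The gripper opens to 85 mm and grips with 20 to 120 N. Pads are 22 mm wide; open, the fingers measure 114 mm over their backs; the gripper's body (76 mm by 85 mm) begins 54 mm behind the grasp point. The pads swing forward as they close: fully open they stand 13 mm farther back than shut.
Start: joints at [1.102, 0.276, -0.026, 1.268, 0, 1.467], TCP at [223.567, 583.644, 404.713] pointing down, gripper open.
Joint ranges: [-3.12, 3.12], [-0.85, 1.88], [-1.08, 1.24], [-1.95, 2.15], [-1.57, 1.53], [-3.14, 3.14]. Speed limits (rad/s): [2.57, 2.57, 3.14, 3.14, 3.14, 3.14].

## Interface

Orientations are given as [roll, pitch, yaw] about the fixed x, y, z axes, in that order (R = Rz(yaw) Ry(pitch) Rx(roll)).
In Python, from cell import env, read_camera, spot_in, masks_of, spot_point gives the robot as it stands. The module is installed in compiled form; this text tells all that it offers.
- The arm moves only by the tool step_arm, never from a script. Its arguments are lists of equal length, an entry for each row: "offset": the shift along the tool's x, y, z in mm, a list of three; "spin": the turn about the tool's z in degrees. A call has 1 to 12 rows; each row shifts and turns the commanded pose from where the row before left it, along the tool's axes as they then stand; what a row does not reach is not made up. A row lasts 1/12 s, in which the tool goes at most 41.7 mm and 7.16 degrees, less where a joint would pass 70% of its speed; a pose out of reach is approached as far as the arm can. A call with a gripper value outside its range is refused whole. "fingers" is the finger opening in mm, from 0 to 85.4, set as the call begins (left out, the last holds). The fingers move at their own pace and stop on an object; "newtons" is the grip in N (left out, the last holds). Time passes only in rows, so rows that do not move let the fingers close. It gives the time, the measured TCP pose, the force, the opening and the grip force at its end, in the units of the state.
- env.get_obs(): the state, without advancing time (a new reading comes with each control period).
- read_camera(name): name is "scene" or "top" or "wrist"; returns a dict with "image" (384x512x3 uint8, blue, green, red), "fov_y" (degrees; the focal length in pixels is half the picture's height over the tangent of half this angle, whatever the lens; pixels are square), "cx", "cy" (the principal point, pixels), "R" (3x3) and "t" (3): a world point X has camera coordinates R X + t; the wrist camera has in their place "tool_from_camera" (4x4, takes a point from camera to tool coordinates, whose origin is the TCP and whose axes are the flange's). Camera axes: x right, y down, z forward; pixel columns grow to the right and rows downward; lengths in mm; the calibration is good to about 2 mm. The wrist camera is an equidistant fisheye: a pixel r from the principal point sees the ray r / f radians off the axis. A picture is of the moment at which its call begins: read the wrist's pose just before it. There is no depth.
- env.close_job(): hands the job in; it is judged then, once.
Trained networks look in a picture, given as the dict that the camera call returned (one of the last four; its "shot" number tells which), for a name from the list of things; names that differ only in an ending like _2 or _b are one class to them, and where a whole thing is asked for, a point or a joint stands for the part that bears it (a point fixed in the world has none). Each returns a list of dicts, best first, with "p" (0 to 1); they miss things now and then, are a little off and sometimes report something else, mostly with a low value. They report only what shows in the picture. A call takes as long as a camera call. They do not tell look-alikes from the thing itself.
- spot_in(picture, target): "box" ([left, top, right, bottom] in pixels, round what is visible of it).
- masks_of(picture, target): "pixels" (384x512 bool, what is visible of it) and "box" ([left, top, right, bottom] in pixels, round what is visible of it).
- spot_point(picture, target): "uv" ([column, row] in pixels: a listed point, or the origin of a listed thing).
The state is a dict: "time_s": time; "joint_pos": joint angles; "qd": joint speeds; "effort": joint torques, N m; "tool_pos": TCP position; "eef_rot": TCP orientation; "wrist_force": force on the tool from outside, world axes, zero at the start; "ft_torque": the same for the moment, N m; "opening": opening from 0.0 (shut) to 1.0 (fully open); "grip_force": force on a finger pad.
Only numpy, scipy, OpenCV 4.12 (cv2) and the standard library are available. Lean on these libraries where they do the work, as an engineer would, in place of code of your own. Each camera call takes 0.05 s, during which the arm holds its last target. There are 200 camera calls.

## Working session

There is one attempt and no reset: what is moved stays moved. The work goes in short steps, Python scripts to look and compute and a tool call to move; the robot and the scene stay as the last step left them, time stands still between calls to the robot, and variables do not carry over. Pictures are saved under pics/ and viewed, at most 10 in all, crops included, and the job is handed in when it is done.

Besides the shell and the picture viewer there is one more tool, called after "Call:" as name(argument=value, ...) on one line, values as JSON. step_arm: Moves the arm, as the interface text tells. Its arguments: {"type":"object","properties":{"offset":{"type":"array","items":{"type":"array","items":{"type":"number"}}},"spin":{"type":"array","items":{"type":"number"}},"fingers":{"type":"number"},"newtons":{"type":"number"}},"required":["offset","spin"]}

```bash
mkdir -p pics; cat > h.py <<'E'
import numpy as np, cv2
from cell import env, read_camera, spot_in, masks_of, spot_point
from scipy.spatial.transform import Rotation as Ro
def foc(p): return p["image"].shape[0]/2/np.tan(np.radians(p["fov_y"])/2)
def ray(p,uv,pose=None):
    f=foc(p); d=np.array([uv[0]-p["cx"],uv[1]-p["cy"]])
    if "R" in p:
        R=np.array(p["R"]); t=np.array(p["t"])
        v=R.T@np.array([d[0]/f,d[1]/f,1]); return -R.T@t, v/np.linalg.norm(v)
    r=np.linalg.norm(d); th=r/f; c=np.array([*(d/max(r,1e-9)*np.sin(th)),np.cos(th)])
    T=np.array(p["tool_from_camera"]); Rt=Ro.from_euler('xyz',pose[1]).as_matrix()
    return Rt@T[:3,3]+np.array(pose[0]), Rt@(T[:3,:3]@c)
def atz(p,uv,z,pose=None):
    o,v=ray(p,uv,pose); return o+v*(z-o[2])/v[2]
def pose():
    s=env.get_obs(); return s["tool_pos"],s["eef_rot"]
E
python3 - <<'E'
from h import *
s=env.get_obs(); print({k:np.round(v,3) for k,v in s.items()})
po=pose()
P={n:read_camera(n) for n in("scene","top","wrist")}
for n,p in P.items():
    cv2.imwrite(f"pics/{n}.png",p["image"])
    for t,z in(("cap_grip",154),("button_top",163),("neck",135),("cap",135),("tank",0)):
        for q in spot_point(p,t)[:4]:
            print(n,t,round(q["p"],2),np.round(q["uv"],1),np.round(atz(p,q["uv"],z,po),1))
cv2.imwrite("pics/all.png",np.hstack([cv2.resize(P[n]["image"],(400,300)) for n in("scene","top")]))
E
```

```text
{'time_s': np.float64(0.0), 'joint_pos': array([ 1.102,  0.277, -0.028,  1.268, -0.   ,  1.467]), 'qd': array([ 0.001, -0.   , -0.001,  0.001, -0.   ,  0.002]), 'effort': array([-2.0000e-03, -4.4551e+01,  2.9520e+01,  1.6000e-02, -0.0000e+00,
       -0.0000e+00]), 'tool_pos': array([223.39 , 583.298, 403.541]), 'eef_rot': array([-3.139, -0.   ,  2.776]), 'wrist_force': array([-0.689, -0.651, -0.001]), 'ft_torque': array([ 0.006, -0.026, -0.002]), 'grip_force': np.float64(0.0), 'opening': np.float64(1.0)}
scene cap_grip 0.58 [239.7 178.2] [522.5 -58.5 154. ]
scene cap_grip 0.58 [264.2 248.4] [789.1 -30.8 154. ]
scene cap_grip 0.56 [184.  217.8] [ 654. -224.  154.]
scene button_top 0.46 [279.7 155.2] [447.8  74.9 163. ]
scene neck 0.66 [241.6 182.1] [519.6 -53.1 135. ]
scene neck 0.48 [284.7 154.8] [414.9  98.4 135. ]
scene cap 0.57 [260.3 251.3] [781.9 -39.4 135. ]
scene cap 0.56 [185.4 221.5] [ 650.4 -222.4  135. ]
scene cap 0.51 [239.3 182.8] [521.6 -60.2 135. ]
scene tank 0.93 [259.5 207.5] [503.2   3.2   0. ]
top cap_grip 0.62 [314.6 198.3] [ 517.6 -194.7  154. ]
top cap_grip 0.52 [274.6 193.6] [531.8 -59.5 154. ]
top cap_grip 0.49 [261.8 158.2] [654.1 -15.4 154. ]
top button_top 0.37 [233.2 214.6] [458.1  77.9 163. ]
top button_top 0.29 [359.5 247.4] [ 355.1 -338.2  163. ]
top neck 0.6 [274.2 194.5] [531.8 -59.4 135. ]
top cap 0.53 [317.4 197.4] [ 523.7 -207.7  135. ]
top cap 0.47 [261.9 155.7] [668.2 -16.2 135. ]
top tank 0.79 [255.1 206.2] [508.3   3.7   0. ]
```

View pics/scene.png

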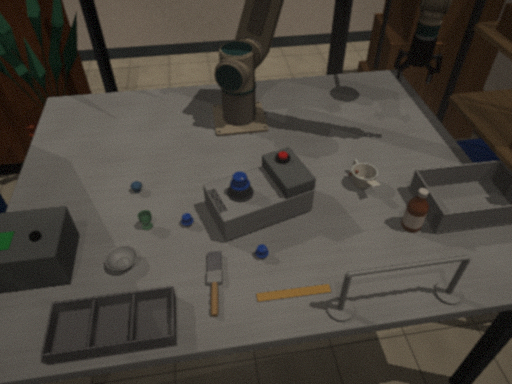

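View pics/top.png

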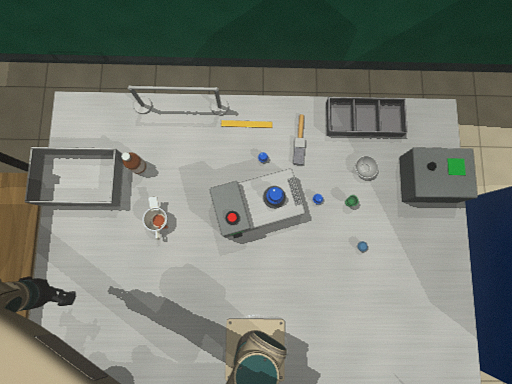

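Candidates: the large blue cap on the tank (scene 240,180 / top 275,195), small blue caps loose on the counter (scene 186,220 and 262,251), and the blue porcelain knob (scene 136,186). The red button is at scene 283,156 / top 232,217. I choose the large cap on the tank's neck, and check it in a close crop.

```bash
python3 - <<'E'
from h import *
P={n:read_camera(n) for n in("scene","top")}
def blob(p,col,near,ymax=None):
    hsv=cv2.cvtColor(p["image"],cv2.COLOR_BGR2HSV)
    h,s,v=cv2.split(hsv)
    m=((s>130)&(v>50)&(((h>105)&(h<130)) if col=="b" else ((h<8)|(h>172)))).astype(np.uint8)
    n,l,st,c=cv2.connectedComponentsWithStats(m)
    i=1+np.argmin(np.linalg.norm(c[1:]-near,axis=1)); return c[i],st[i]
N={"scene":{"b":(240,179),"r":(283,156)},"top":{"b":(275,195),"r":(232,217)}}
for col,z in(("b",(135,154,168)),("r",(163,))):
    R=[]
    for n,p in P.items():
        c,st=blob(p,col,N[n][col]); R.append(ray(p,c)); print(n,col,c.round(1),st,[atz(p,c,q).round(1) for q in z])
    (a,u),(b,w)=R
    k=np.linalg.lstsq(np.c_[u,-w],b-a,rcond=None)[0]; print("tri",(a+u*k[0]).round(1),(b+w*k[1]).round(1))
a=P["scene"]["image"][130:245,190:330]; b=P["top"]["image"][165:245,200:315]
cv2.imwrite("pics/crop.png",np.vstack([cv2.resize(a,(420,345),interpolation=2),cv2.resize(b,(420,250),interpolation=2)]))
E
```

```text
scene b [240.  180.9] [232 172  17  18 158] [array([513.6, -57.2, 135. ]), array([534.2, -59.1, 154. ]), array([549.3, -60.6, 168. ])]
top b [274.6 194.8] [266 187  18  17 209] [array([530.8, -60.7, 135. ]), array([527.7, -59.4, 154. ]), array([525.4, -58.5, 168. ])]
tri [528.6 -58.6 148.9] [528.5 -59.7 149. ]
scene r [282.5 154.9] [278 151  10   8  64] [array([447.7,  83.7, 163. ])]
top r [231.7 216.9] [227 213  10   9  69] [array([450.5,  82.8, 163. ])]
tri [450.3  83.  165.2] [450.3  82.7 165.2]
```

View pics/crop.png

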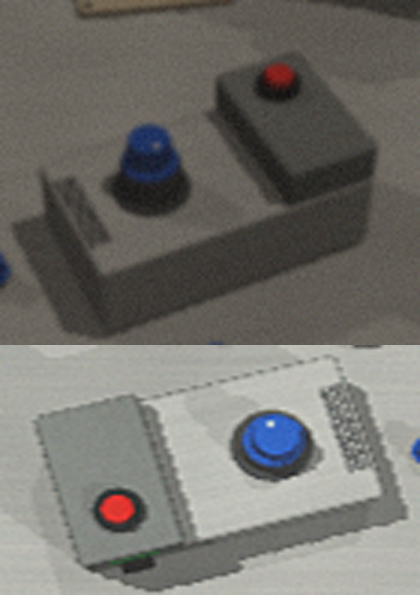

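The crop shows the large blue cap on its dark neck ring (scene 240,181), and the red button on the control box (scene 283,155), so the choice stands. Estimates: neck axis at (528, -59), button at (450, 83), tank yaw about 16°.

Call:
step_arm(offset=[[-27, -27, 0], [-27, -27, 0], [-27, -27, 0], [-27, -27, 0], [-27, -27, 0], [-27, -27, 0], [-27, -27, 0], [-27, -27, 0], [-27, -27, 0], [-27, -27, 0], [-27, -27, 0], [-27, -27, 0]], spin=[0, 0, 0, 0, 0, 0, 0, 0, 0, 0, 0, 0], fingers=0)

```text
time_s: 2.0
tool_pos: [410.5, 163.4, 405.1]
eef_rot: [3.141, 0.001, 2.776]
wrist_force: [0.1, -0.3, -0.4]
opening: -0.001
grip_force: 0.0
```

```bash
cat > go.py <<'E'
import sys
from h import *
s=env.get_obs(); R=Ro.from_euler('xyz',s["eef_rot"]).as_matrix()
print(s["time_s"],s["tool_pos"].round(1),s["eef_rot"].round(3),s["joint_pos"].round(2),s["wrist_force"].round(1),s["opening"])
a=np.array(list(map(float,sys.argv[1:4]))); print("tool delta",(R.T@(a-s["tool_pos"])).round(1))
E
python3 go.py 450 83 350
python3 - <<'E'
from h import *
po=pose(); p=read_camera("wrist"); cv2.imwrite("pics/w1.png",p["image"])
for t,z in(("cap_grip",154),("button_top",163),("neck",135)):
    for q in spot_point(p,t)[:4]: print(t,round(q["p"],2),np.round(q["uv"],1),np.round(atz(p,q["uv"],z,po),1))
E
```

```text
2.0 [410.5 163.4 405.1] [3.141e+00 1.000e-03 2.776e+00] [ 0.23 -0.05 -0.4   1.23  0.    0.6 ] [ 0.1 -0.3 -0.4] -0.0012670570723114667
tool delta [-65.6 -61.   55.1]
button_top 0.76 [186.7 277.6] [449.4  83.2 163. ]
```

Call:
step_arm(offset=[[-22, -20, 0], [-22, -20, 15], [-22, -21, 20], [0, 0, 20], [0, 0, 5], [0, 0, 0]], spin=[0, 0, 0, 0, 0, 0])

```text
time_s: 2.7
tool_pos: [448.7, 85.6, 342.9]
eef_rot: [-3.14, -0.005, 2.777]
wrist_force: [-1.2, 0.8, -0.3]
opening: -0.004
grip_force: 0.0
```

```bash
python3 go.py 450 83 330
```

```text
2.7 [448.7  85.6 342.9] [-3.14  -0.005  2.777] [ 0.05  0.02 -0.46  1.09  0.    0.41] [-1.2  0.8 -0.3] -0.004472248953321893
tool delta [-2.2 -2.  12.9]
```

Call:
step_arm(offset=[[-1, -1, 4], [-1, -1, 4], [0, 0, 3], [0, 0, 2], [0, 0, 0], [0, 0, 0]], spin=[0, 0, 0, 0, 0, 0])

```text
time_s: 3.2
tool_pos: [451.6, 83.0, 334.3]
eef_rot: [3.139, 0.002, 2.777]
wrist_force: [-5.3, 2.0, 11.6]
opening: -0.002
grip_force: 6.0
```

Call:
step_arm(offset=[[0, 0, 2], [0, 0, 2], [0, 0, 0], [0, 0, 0]], spin=[0, 0, 0, 0])

```text
time_s: 3.53
tool_pos: [451.6, 83.0, 333.9]
eef_rot: [3.138, 0.002, 2.777]
wrist_force: [-13.4, 3.5, 34.1]
opening: -0.002
grip_force: 16.8
```

```bash
python3 - <<'E'
from h import *
po=pose(); print(po, env.get_obs()["wrist_force"])
a=read_camera("scene")["image"][120:230,190:340]; b=read_camera("wrist")["image"]
cv2.imwrite("pics/press.png",np.hstack([cv2.resize(a,(400,293)),cv2.resize(b,(390,293))]))
E
```

```text
(array([451.56374005,  83.00040674, 333.88672204]), array([3.13828965e+00, 2.48315710e-03, 2.77725755e+00])) [-13.405892     3.48237719  34.13585695]
```

View pics/press.png

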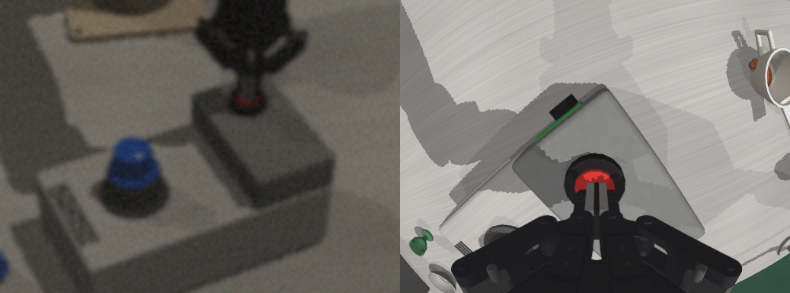

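The wrist view shows the fingertips on the red button and the contact is stiff (34 N), but the TCP stands about 4 mm higher than expected for full travel. I check the spring profile on the way up.

Call:
step_arm(offset=[[0, 0, -2], [0, 0, -2], [0, 0, -1], [0, 0, 0], [0, 0, 0]], spin=[0, 0, 0, 0, 0])

```text
time_s: 4.05
tool_pos: [451.6, 82.8, 334.3]
eef_rot: [3.139, 0.001, 2.777]
wrist_force: [-1.8, 2.9, 10.3]
opening: 0.002
grip_force: 4.7
```

Call:
step_arm(offset=[[0, 0, -1.5], [0, 0, 0], [0, 0, 0]], spin=[0, 0, 0])

```text
time_s: 4.3
tool_pos: [451.7, 82.5, 334.9]
eef_rot: [3.14, 0.002, 2.776]
wrist_force: [0.1, 2.8, 4.5]
opening: 0.003
grip_force: 2.2
```

Call:
step_arm(offset=[[0, 0, -2], [0, 0, 0], [0, 0, 0]], spin=[0, 0, 0])

```text
time_s: 4.55
tool_pos: [451.7, 82.0, 336.5]
eef_rot: [3.141, 0.001, 2.776]
wrist_force: [1.4, 2.2, 3.1]
opening: 0.002
grip_force: 1.8
```

Call:
step_arm(offset=[[0, 0, -2], [0, 0, 0], [0, 0, 0]], spin=[0, 0, 0])

```text
time_s: 4.8
tool_pos: [451.4, 81.9, 338.2]
eef_rot: [-3.141, 0.001, 2.776]
wrist_force: [2.2, 1.5, 2.7]
opening: 0.006
grip_force: 1.3
```

Call:
step_arm(offset=[[0, 0, -2], [0, 0, 0], [0, 0, 0]], spin=[0, 0, 0])

```text
time_s: 5.05
tool_pos: [451.0, 81.8, 340.0]
eef_rot: [-3.14, -0.0, 2.776]
wrist_force: [1.1, -0.6, 1.6]
opening: 0.001
grip_force: 0.8
```

The force decays smoothly from 4.5 N at z 334.9 to about 1.6 N at 340, so the spring travel was the full 6 mm: pushed. Now to the cap.

Call:
step_arm(offset=[[0, 0, -20], [0, 0, -25], [-20, -17, 0], [-21, -18, 0], [-21, -18, 0], [-20, -17, 0], [-20, -17, 0], [-20, -17, 0], [0, 0, 0], [0, 0, 0], [0, 0, 0]], spin=[0, 0, 0, 0, 0, 0, 0, 0, 0, 0, 0], fingers=85, newtons=30)

```text
time_s: 5.97
tool_pos: [527.1, -58.6, 384.2]
eef_rot: [-3.141, -0.003, 2.775]
wrist_force: [-0.1, 0.0, -0.3]
opening: 0.997
grip_force: 0.0
```

```bash
python3 - <<'E'
from h import *
po=pose(); p=read_camera("wrist"); im=p["image"]
for t,z in(("cap_grip",154),("cap",135),("neck",135)):
    for q in spot_point(p,t)[:3]: print(t,round(q["p"],2),np.round(q["uv"],1),np.round(atz(p,q["uv"],z,po),1))
for q in masks_of(p,"cap")[:2]:
    m=q["pixels"]; ys,xs=np.nonzero(m); print(q["p"],q["box"],xs.mean(),ys.mean(),atz(p,(xs.mean(),ys.mean()),155,po).round(1))
h,s,v=cv2.split(cv2.cvtColor(im,cv2.COLOR_BGR2HSV)); m=((s>130)&(h>105)&(h<130)&(v>50)).astype(np.uint8)
n,l,st,c=cv2.connectedComponentsWithStats(m)
for i in range(1,n):
    if st[i,4]>200: print(st[i],c[i],atz(p,c[i],155,po).round(1))
cv2.imwrite("pics/w2.png",im)
E
python3 go.py 528 -59.5 320
```

```text
cap_grip 0.85 [135.9 226.2] [ 502.8 -150.4  154. ]
cap_grip 0.77 [258.3 217.6] [528.9 -58.7 154. ]
cap_grip 0.68 [325.4 274.7] [595.8 -26.1 154. ]
cap 0.82 [257.2 205.8] [526.8 -58.7 135. ]
cap 0.78 [141.5 224.7] [ 508.4 -156.3  135. ]
cap 0.56 [326.6 268.8] [604.  -23.2 135. ]
0.93 [316.2, 258.9, 338.2, 291.5] 326.6695352839931 273.51462994836487 [594.3 -24.9 155. ]
0.89 [222.2, 172.1, 293.9, 249.4] 256.3483195111305 210.07725883893497 [522.6 -57.7 155. ]
[ 220  173   74   77 4299] [256.16096767 209.51756222] [522.1 -57.7 155. ]
[126 210  28  29 619] [139.01130856 224.09531502] [ 501.9 -146.3  155. ]
[313 261  27  27 542] [326.43173432 273.48892989] [594.2 -25.  155. ]
6.2167 [527.4 -57.9 385.2] [-3.141 -0.     2.777] [-0.23  0.12 -0.26  1.19 -0.    0.13] [ 0.9 -0.5 -0.5] 0.9943464222381881
tool delta [-1.1 -1.3 65.2]
```

View pics/w2.png

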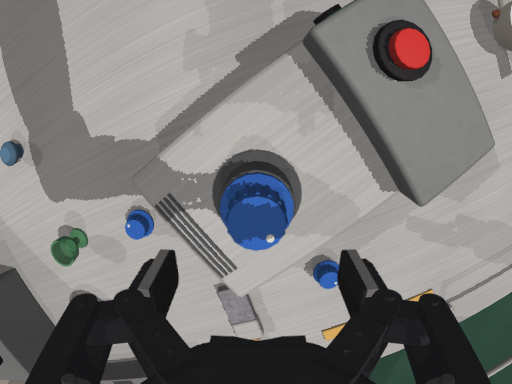

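The wrist view shows the large cap (256,210) centred between the open fingers, with the button released at (408,48). Descend and grip.

Call:
step_arm(offset=[[-1, -1, 15], [0, 0, 20], [0, 0, 15], [0, 0, 8], [0, 0, 6], [0, 0, 2], [0, 0, 0]], spin=[0, 0, 0, 0, 0, 0, 0])

```text
time_s: 6.8
tool_pos: [528.5, -59.8, 319.2]
eef_rot: [-3.142, -0.0, 2.776]
wrist_force: [0.1, -0.1, -0.1]
opening: 0.996
grip_force: 0.0
```

Call:
step_arm(offset=[[0, 0, 0], [0, 0, 0], [0, 0, 0], [0, 0, 0], [0, 0, 0], [0, 0, 0], [0, 0, 0], [0, 0, 0]], spin=[0, 0, 0, 0, 0, 0, 0, 0], fingers=30, newtons=30)

```text
time_s: 7.47
tool_pos: [528.9, -60.2, 320.2]
eef_rot: [-3.141, 0.002, 2.776]
wrist_force: [-1.2, -0.5, 4.6]
opening: 0.475
grip_force: 30.9
```

```bash
python3 - <<'E'
from h import *
s=env.get_obs(); print({k:np.round(v,3) for k,v in s.items()})
E
```

```text
{'time_s': np.float64(7.467), 'joint_pos': array([-0.235,  0.174, -0.343,  1.053, -0.   ,  0.131]), 'qd': array([-0.   ,  0.001,  0.   , -0.001, -0.   ,  0.001]), 'effort': array([ 3.5300e-01, -3.3728e+01,  2.5109e+01, -2.6500e-01,  2.3600e-01,
        5.0000e-03]), 'tool_pos': array([528.897, -60.218, 320.155]), 'eef_rot': array([-3.141e+00,  2.000e-03,  2.776e+00]), 'wrist_force': array([-1.212, -0.526,  4.617]), 'ft_torque': array([-0.191,  0.2  , -0.012]), 'grip_force': np.float64(30.918), 'opening': np.float64(0.475)}
```

Call:
step_arm(offset=[[0, 0, 0], [0, 0, 0], [0, 0, 0], [0, 0, 0], [0, 0, 0], [0, 0, 0], [0, 0, 0]], spin=[-4, -4, -4, -4, -4, 0, 0])

```text
time_s: 8.05
tool_pos: [529.1, -60.1, 320.1]
eef_rot: [-3.141, 0.002, 3.125]
wrist_force: [-0.2, 0.9, 5.3]
opening: 0.478
grip_force: 31.1
```

```bash
python3 - <<'E'
from h import *
s=env.get_obs(); print({k:np.round(s[k],3) for k in("eef_rot","joint_pos","effort","wrist_force","ft_torque","grip_force")})
E
```

```text
{'eef_rot': array([-3.141e+00,  2.000e-03,  3.125e+00]), 'joint_pos': array([-0.235,  0.174, -0.343,  1.052,  0.   , -0.218]), 'effort': array([ -0.066, -33.933,  25.011,  -0.081,   0.039,   0.065]), 'wrist_force': array([-0.214,  0.893,  5.34 ]), 'ft_torque': array([-0.019,  0.054,  0.139]), 'grip_force': np.float64(31.055)}
```

Call:
step_arm(offset=[[0, 0, 0], [0, 0, 0], [0, 0, 0]], spin=[-4, -4, -4])

```text
time_s: 8.3
tool_pos: [529.1, -60.1, 320.1]
eef_rot: [-3.141, 0.002, -2.946]
wrist_force: [-0.1, -0.2, 5.7]
opening: 0.481
grip_force: 31.0
```

```bash
python3 - <<'E'
from h import *
s=env.get_obs(); print({k:np.round(s[k],3) for k in("eef_rot","joint_pos","effort","wrist_force","ft_torque","grip_force")})
im=read_camera("wrist")["image"]; cv2.imwrite("pics/w3.png",cv2.resize(im[130:384,120:400],(560,508)))
E
```

```text
{'eef_rot': array([-3.141e+00,  2.000e-03, -2.946e+00]), 'joint_pos': array([-2.350e-01,  1.740e-01, -3.430e-01,  1.052e+00,  1.000e-03,
       -4.300e-01]), 'effort': array([  0.04 , -33.959,  24.998,  -0.069,  -0.04 ,   0.459]), 'wrist_force': array([-0.131, -0.222,  5.701]), 'ft_torque': array([ 0.061,  0.013, -0.12 ]), 'grip_force': np.float64(31.049)}
```

View pics/w3.png

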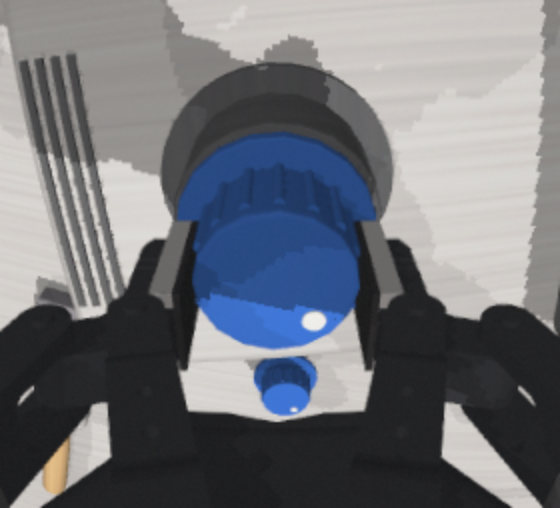

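The dot sits at the same place relative to the fingers (48° vs 53° below right), so the cap seems to turn with them past 16°. Continue to the far stop.

Call:
step_arm(offset=[[0, 0, 0], [0, 0, 0], [0, 0, 0], [0, 0, 0]], spin=[-4, -4, -4, -4])

```text
time_s: 8.68
tool_pos: [529.1, -60.1, 320.2]
eef_rot: [-3.141, 0.002, -2.666]
wrist_force: [0.5, 1.0, 4.7]
opening: 0.478
grip_force: 31.1
```

```bash
cat > dot.py <<'E'
from h import *
s=env.get_obs(); print({k:np.round(s[k],3) for k in("eef_rot","joint_pos","effort","wrist_force","ft_torque","grip_force")})
im=read_camera("wrist")["image"]; h,S,v=cv2.split(cv2.cvtColor(im,cv2.COLOR_BGR2HSV))
b=((S>130)&(h>105)&(h<130)).astype(np.uint8); n,l,st,c=cv2.connectedComponentsWithStats(b); i=1+np.argmax(st[1:,4])
b=(l==i).astype(np.uint8); k=cv2.findContours(b,cv2.RETR_CCOMP,cv2.CHAIN_APPROX_NONE)
f=[(cv2.contourArea(q),q.mean((0,1)).round(1)) for q,hh in zip(k[0],k[1][0]) if hh[3]>=0 and cv2.contourArea(q)>5]
print("cap box",st[i],"holes",f)
E
python3 dot.py
```

```text
{'eef_rot': array([-3.141e+00,  2.000e-03, -2.666e+00]), 'joint_pos': array([-2.350e-01,  1.740e-01, -3.430e-01,  1.052e+00,  1.000e-03,
       -7.100e-01]), 'effort': array([  0.041, -33.938,  25.009,  -0.109,  -0.059,   0.465]), 'wrist_force': array([0.494, 0.958, 4.692]), 'ft_torque': array([ 0.129,  0.035, -0.059]), 'grip_force': np.float64(31.06)}
cap box [ 209  196   99  108 7952] holes [(127.0, array([276.5, 289.9]))]
```

Call:
step_arm(offset=[[0, 0, 0], [0, 0, 0], [0, 0, 0], [0, 0, 0], [0, 0, 0]], spin=[-4, -4, -4, -4, -4])

```text
time_s: 9.15
tool_pos: [530.1, -58.5, 320.2]
eef_rot: [3.14, 0.011, -2.318]
wrist_force: [4.2, 9.9, 4.2]
opening: 0.476
grip_force: 31.0
```

```bash
python3 dot.py
```

```text
{'eef_rot': array([ 3.14 ,  0.011, -2.318]), 'joint_pos': array([-0.233,  0.174, -0.342,  1.05 ,  0.01 , -1.057]), 'effort': array([-3.3730e+00, -3.4509e+01,  2.4958e+01,  3.5500e-01, -2.4440e+00,
        1.5000e-02]), 'wrist_force': array([4.236, 9.895, 4.158]), 'ft_torque': array([ 2.016, -0.706, -0.897]), 'grip_force': np.float64(31.04)}
cap box [ 208  189  100  109 8246] holes [(129.0, array([271.6, 287. ]))]
```

The dot held its place through 48° and shifted only at the end, with 0.9 N m: the far stop is reached at about 60°, so it loosens anticlockwise. Lift.

Call:
step_arm(offset=[[0, 0, -2], [0, 0, -2], [0, 0, -2], [0, 0, -2], [0, 0, 0], [0, 0, 0]], spin=[0, 0, 0, 0, 0, 0])

```text
time_s: 9.7
tool_pos: [529.2, -59.9, 327.0]
eef_rot: [-3.141, 0.002, -2.32]
wrist_force: [4.5, 1.2, -3.9]
opening: 0.48
grip_force: 31.9
```

```bash
python3 dot.py
```

```text
{'eef_rot': array([-3.141e+00,  2.000e-03, -2.320e+00]), 'joint_pos': array([-2.340e-01,  1.680e-01, -3.340e-01,  1.067e+00,  1.000e-03,
       -1.056e+00]), 'effort': array([ -0.522, -38.139,  26.221,   1.873,  -0.514,  -0.065]), 'wrist_force': array([ 4.463,  1.197, -3.896]), 'ft_torque': array([ 0.185, -1.185, -0.079]), 'grip_force': np.float64(31.869)}
cap box [ 208  190  100  109 8151] holes [(130.5, array([271.2, 287.5]))]
```

Call:
step_arm(offset=[[0, 0, -4], [0, 0, -5], [0, 0, -6], [0, 0, -7], [0, 0, -8], [0, 0, -10], [0, 0, -10], [0, 0, -12], [0, 0, -12], [0, 0, -10], [0, 0, -6], [0, 0, -2]], spin=[0, 0, 0, 0, 0, 0, 0, 0, 0, 0, 0, 0])

```text
time_s: 10.75
tool_pos: [529.0, -60.1, 421.1]
eef_rot: [-3.139, 0.001, -2.321]
wrist_force: [-0.4, 0.0, -2.0]
opening: 0.482
grip_force: 32.0
```

Call:
step_arm(offset=[[0, 0, 0], [0, 0, 0], [0, 0, 0], [0, 0, 0], [0, 0, 0], [0, 0, 0]], spin=[0, 0, 0, 0, 0, 0])

```text
time_s: 11.25
tool_pos: [528.4, -60.0, 418.7]
eef_rot: [3.141, -0.0, -2.321]
wrist_force: [0.3, 0.6, -1.2]
opening: 0.476
grip_force: 32.0
```

```bash
python3 dot.py; python3 - <<'E'
from h import *
a=read_camera("scene")["image"][90:250,120:400]; b=read_camera("wrist")["image"]
cv2.imwrite("pics/end.png",np.vstack([cv2.resize(a,(500,286)),cv2.resize(b[120:384,:],(500,258))]))
E
```

```text
{'eef_rot': array([ 3.141, -0.   , -2.321]), 'joint_pos': array([-0.235,  0.104, -0.207,  1.261,  0.   , -1.056]), 'effort': array([ 0.0000e+00, -3.5871e+01,  3.0063e+01,  1.2000e-02, -6.0000e-03,
        0.0000e+00]), 'wrist_force': array([ 0.265,  0.623, -1.166]), 'ft_torque': array([-0.005,  0.02 , -0.039]), 'grip_force': np.float64(32.048)}
cap box [ 208  190  100  109 8138] holes [(129.0, array([271.4, 287.4]))]
```

View pics/end.png

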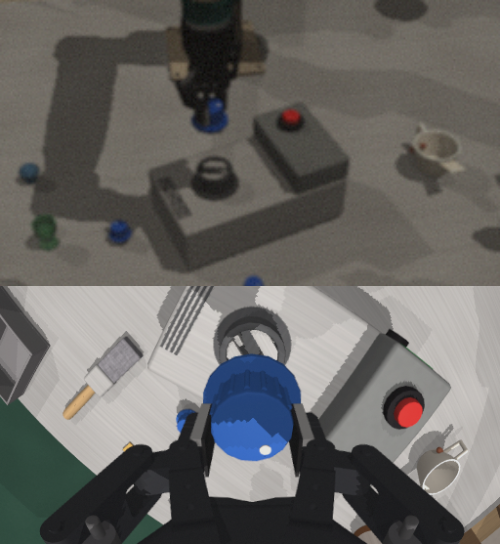

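The cap hangs level in the fingers about 98 mm above the open neck, and the surrounding things are where they stood. Hand in.

```bash
python3 -c "
from cell import env
print(env.close_job())"
```

```text
the job is handed in; nothing more can be done
None
```

I pushed the red button fully down, loosened the cap anticlockwise (it stopped at about 60°) and handed the job in with it held level about 98 mm above its neck; the close-by things showed no movement, the bottle and dish were out of the last view, and no verdict came back.

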